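Fit the radius leaves to the loaf former and the chute

ROBOT

A 7-joint arm with a two-finger parallel gripper is mounted at the origin on the work surface. World frame = base frame: x ahead of the robot, y to its left, z up, the work surface at z = 0. Lengths are in m, angles in rad, forces in N, time in s.
With the tool pointing down it reaches from about 0.4 to 0.875 m from the base axis. Payload 19.3 kg.
Tool frame: the origin (TCP) lies at the very end of the fingers, on their centre line; the grasp point (between the pads) lies 19 mm behind it; z points along the fingers, y is the direction in which the jaws open and shut (so a half turn about z gives the same grasp; the last joint's range is limited). The gripper opens to 85 mm and grips with 20 to 120 N. Pads are 22 mm wide; open, the fingers measure 114 mm over their backs; the gripper's body (76 mm by 85 mm) begins 54 mm behind the grasp point. The pads swing forward as they close: fully open they stand 13 mm farther back than shut.
Start: joints at [1.186, 0.521, -0.036, 1.599, 0.021, 1.021, -0.113], TCP at [0.193, -0.594, 0.231] pointing down, gripper open.
Joint ranges: [-2.91, 2.91], [-0.3, 2.13], [-1.5, 1.42], [0.17, 2.43], [-1.26, 4.41], [0.16, 1.93], [-2.52, 2.52]. Speed limits (rad/s): [1.89, 1.89, 2.39, 2.39, 3.01, 3.01, 3.01].

INTERFACE

Orientations are given as [roll, pitch, yaw] about the fixed x, y, z axes, in that order (R = Rz(yaw) Ry(pitch) Rx(roll)).
In Python, from workcell import bot, grab_frame, calibration, workorder gives the robot as it stands.
- The arm moves only by the tool move_arm, never from a script. Its arguments are lists of equal length, an entry for each row: "jaw": the closure in counts, from 0 (fully open) to 255 (shut); "dp": the shift along the tool's x, y, z in units of 800 mm (1.0 is 800 mm), a list of three; "rotation": the turn, a rotation vector about the tool's x, y, z in units of pi rad (1.0 is pi rad), a list of three. In form: {"jaw": [jaw, ...], "dp": [[dx, dy, dz], ...], "rotation": [[rx, ry, rz], ...]}. A call has 1 to 10 rows; each row shifts and turns the commanded pose from where the row before left it, along the tool's axes as they then stand; what a row does not reach is not made up. A row lasts 1/8 s, in which the tool goes at most 62.5 mm and 10.7 degrees, less where a joint would pass 70% of its speed; a pose out of reach is approached as far as the arm can. A call with a number of a shift or a turn outside -1 to 1 is refused whole. A call with a gripper value outside its range is refused whole. The fingers move at their own pace and stop on an object; "squeeze" is the grip in N (left out, the last holds). Time passes only in rows, so rows that do not move let the fingers close. It gives the time, the measured TCP pose, the force and the opening at its end, in the units of the state.
- bot.observe(): the state, without advancing time (a new reading comes with each control period).
- grab_frame(name): name is "scene" or "side" or "wrist"; returns the picture (480x640x3 uint8, blue, green, red); there is no depth.
- calibration(name): a dict with "camera_matrix" (3x3 intrinsics, pixels), "T" (4x4, takes a point from camera to world coordinates). Camera axes: x right, y down, z forward; pixel columns grow to the right and rows downward; lengths in m; the calibration is good to about 2 mm. A picture is of the moment at which its call begins: read the wrist's pose just before it. calibration takes no time and is no camera call; for the wrist camera it gives the pose at the moment of the call.
- workorder.job_done(): hands the job in, once; it reports no verdict.
The state is a dict: "clock": time; "qpos": joint angles; "qd": joint speeds; "joint_efforts": joint torques, N m; "position": TCP position; "tool_rot": TCP orientation; "force": force on the tool from outside, world axes, zero at the start; "moment": the same for the moment, N m; "grip_width": finger opening in m.
Only numpy, scipy, OpenCV 4.12 (cv2) and the standard library are available. Lean on these libraries where they do the work, as an engineer would, in place of code of your own. Each camera call takes 0.05 s, during which the arm holds its last target. There are 200 camera calls.

TASK

Check two curved edges with the hanging radius leaves: set the concave leaf whose radius matches on the white loaf former's rounded edge, and the convex leaf whose radius matches in the metal chute's filleted corner. Seat each one gently near the middle of its edge, square to it and tight on both faces so that it does not rock, then let go and leave them sitting there. Leave the other two leaves hanging where they are in the rack, and do not disturb the kitchen things round about.

Things in the scene. Friction and masses are not known exactly. Their poses are not given: they have to be found in the camera images.
- green_leaf: Green leaf hanging in the rack, 14 mm thick (y), ~140 g. Origin: underside centre of its 96 mm wide (x), 10 mm high crossbar. z up: grip tab 26 (x) x 14 mm (y), 10 to 54 mm above origin. Below the bar: 90 degree notch open downward, flanks 45 degrees either side of z, root CONCAVE radius 8 mm, sharp (unrounded) corner 8 mm below origin; legs end 37 mm below, 36 mm out. Same either way round.
- yellow_leaf: Yellow leaf hanging in the rack, 14 mm thick (y), ~140 g. Origin: underside centre of its 96 mm wide (x), 10 mm high crossbar. z up: grip tab 26 (x) x 14 mm (y), 10 to 54 mm above origin. Below the bar: 90 degree notch open downward, flanks 45 degrees either side of z, root CONCAVE radius 20 mm, sharp (unrounded) corner 8 mm below origin; legs end 37 mm below, 36 mm out. Same either way round.
- blue_leaf: Blue leaf hanging in the rack, 14 mm thick (y), ~140 g. Origin: underside centre of its 96 mm wide (x), 10 mm high crossbar. z up: grip tab 26 (x) x 14 mm (y), 10 to 54 mm above origin. Below the bar: 90 degree point downward, flanks 45 degrees either side of z, nose CONVEX radius 20 mm, sharp (unrounded) corner 44 mm below origin; flanks reach 33 mm out. Same either way round.
- red_leaf: Red leaf hanging in the rack, 14 mm thick (y), ~140 g. Origin: underside centre of its 96 mm wide (x), 10 mm high crossbar. z up: grip tab 26 (x) x 14 mm (y), 10 to 54 mm above origin. Below the bar: 90 degree point downward, flanks 45 degrees either side of z, nose CONVEX radius 8 mm, sharp (unrounded) corner 44 mm below origin; flanks reach 33 mm out. Same either way round.
- green_leaf_corner (a point): the sharp-corner point of the green leaf's notch, mid thickness, 8 mm below its origin
- blue_leaf_corner (a point): the sharp-corner point of the blue leaf's nose, mid thickness, 44 mm below its origin
- rack: fixed rack: two aluminium rails 216 mm long (its y), tops 60 mm above the table, 78 mm clear between; the leaves hang across them by their crossbars, 56 mm apart along y, in any colour order, free to lift straight up. 42 mm gaps between leaves: approach with fingers opened to about 40 mm, not fully. Origin: on the table under its middle.
- former: fixed white loaf former, 60 x 60 mm square bar, 80 mm long (y), tipped on a dark stand so that one edge, rounded to 8 mm, points up, leaning 26 degrees towards the robot. Origin: middle of that edge at its sharp (unrounded) corner, 105 mm above the table; z out of the edge along the bisector (faces fall away 45 degrees either side of z), y along the edge.
- chute: fixed aluminium chute: two walls 50 mm wide, 80 mm long (y), meeting at 90 degrees, inner corner filleted to 20 mm, tipped on a dark stand so that it opens upward, leaning 26 degrees towards the robot. Origin: middle of the corner line at the sharp (unfilleted) corner, 56 mm above the table; z out along the bisector (walls rise 45 degrees either side of z), y along the corner.
- cup: bystander: white cup, 68 mm across, 60 mm tall, loose; origin at the centre of its underside
- bowl: bystander: white bowl, 100 mm across, 45 mm tall, loose; origin at the centre of its underside
- sauce: bystander: red sauce bottle, 56 mm across, 190 mm tall, loose; origin at the centre of its underside
- can: bystander: green drink can, 66 mm across, 120 mm tall, loose; origin at the centre of its underside
- jar: bystander: amber jar, 70 mm across, 100 mm tall, loose; origin at the centre of its underside
- oil: bystander: yellow oil bottle, 60 mm across, 200 mm tall, loose; origin at the centre of its underside
- wedge: bystander: cut piece of cheese, 60 x 80 mm, 60 mm tall, loose; origin at the centre of its underside
There are look-alikes about, which are no part of the job. Several things have the shape of the blue_leaf; the one meant has the colours described above.

How it is judged:
On the way:
1. one of the two matching leaves sits home on its own edge, let go (((x of green_leaf_corner in the frame of former between -0.003 and 0.003 m and z of green_leaf_corner in the frame of former between -0.003 and 0.003 m and y of green_leaf_corner in the frame of former between -0.03 and 0.03 m and angle between the z axis of green_leaf and the z axis of former, either way round below 0.07 rad and angle between the y axis of green_leaf and the y axis of former, either way round below 0.09 rad and angle between green_leaf's own z axis and vertical below 1 rad and linear speed of green_leaf below 0.02 m/s and contact force between green_leaf and the fingers below 0.05 N and contact force between green_leaf and former above 0.3 N) or (x of blue_leaf_corner in the frame of chute between -0.003 and 0.003 m and z of blue_leaf_corner in the frame of chute between -0.003 and 0.003 m and y of blue_leaf_corner in the frame of chute between -0.03 and 0.03 m and angle between the z axis of blue_leaf and the z axis of chute, either way round below 0.07 rad and angle between the y axis of blue_leaf and the y axis of chute, either way round below 0.09 rad and angle between blue_leaf's own z axis and vertical below 1 rad and linear speed of blue_leaf below 0.02 m/s and contact force between blue_leaf and the fingers below 0.05 N and contact force between blue_leaf and chute above 0.3 N))), for 0.3 s.
At the end, for the whole second after the job is handed in: Green leaf on the former, blue leaf in the chute, released, at rest, tab up: corner points within 3 mm across and 30 mm along the edge, leaf z within 0.07 rad of the bisector, y within 0.09 rad of the edge line. Yellow and red leaves upright within 10 mm of their start (x of green_leaf_corner in the frame of former between -0.003 and 0.003 m and z of green_leaf_corner in the frame of former between -0.003 and 0.003 m and y of green_leaf_corner in the frame of former between -0.03 and 0.03 m and angle between the z axis of green_leaf and the z axis of former, either way round below 0.07 rad and angle between the y axis of green_leaf and the y axis of former, either way round below 0.09 rad and angle between each of green_leaf, blue_leaf's own z axis and vertical below 1 rad and linear speed of each of green_leaf, blue_leaf below 0.02 m/s and contact force between each of green_leaf, blue_leaf and the fingers below 0.05 N and contact force between green_leaf and former above 0.3 N and x of blue_leaf_corner in the frame of chute between -0.003 and 0.003 m and z of blue_leaf_corner in the frame of chute between -0.003 and 0.003 m and y of blue_leaf_corner in the frame of chute between -0.03 and 0.03 m and angle between the z axis of blue_leaf and the z axis of chute, either way round below 0.07 rad and angle between the y axis of blue_leaf and the y axis of chute, either way round below 0.09 rad and contact force between blue_leaf and chute above 0.3 N and distance of each of yellow_leaf, red_leaf from where it was at the start of the episode below 0.01 m and angle between each of yellow_leaf, red_leaf's own z axis and vertical below 0.15 rad); the robot touches nothing.
It fails at once if a kitchen bystander is shifted more than 30 mm or tipped (distance of any of cup, bowl, sauce, can, jar, oil, wedge from where it was at the start of the episode above 0.03 m or angle between any of cup, bowl, sauce, can, jar, oil, wedge's own z axis and vertical above 0.4 rad).
It fails at once if a leaf is pressed on its edge with more than 40 N (contact force between green_leaf and former above 40 N or contact force between blue_leaf and chute above 40 N).
It also fails if it takes over 58 s, if anything falls off the work surface, if the arm or the gripper's body presses on something with over 40 N, if the wrist force passes 120 N, or if a joint passes its speed limit or range.

## Working session

There is one attempt and no reset: what is moved stays moved. The work goes in short steps, Python scripts to look and compute and a tool call to move; the robot and the scene stay as the last step left them, time stands still between calls to the robot, and variables do not carry over. Pictures are saved under pics/ and viewed, about 8 in all and at most 12, crops included, and the job is handed in when it is done.

Besides the shell and the picture viewer there is one more tool, called after ">>>" by a JSON object that holds its "method" and its "body". move_arm: Moves the arm, as the interface text tells. Shifts and turns lie within -1 to 1; 1 stands for 800 mm of shift or pi rad of turn. Its arguments: {"type":"object","properties":{"jaw":{"type":"array","items":{"type":"number"}},"dp":{"type":"array","items":{"type":"array","items":{"type":"number","minimum":-1,"maximum":1}}},"rotation":{"type":"array","items":{"type":"array","items":{"type":"number","minimum":-1,"maximum":1}}},"squeeze":{"type":"number"}},"required":["jaw","dp","rotation"]}

```bash
mkdir -p pics; ls; python3 - <<'E'
from workcell import bot, grab_frame, calibration
import cv2
print(bot.observe())
for n in("scene","side"):
    cv2.imwrite(f"pics/{n}0.png",grab_frame(n)); c=calibration(n); print(n,c)
E
```

```text
pics
{'clock': 0.0, 'qpos': array([ 1.18581407,  0.52202619, -0.036349  ,  1.59997431,  0.02121389,
        1.0210805 , -0.11282433]), 'qd': array([ 0.00076211,  0.00076307, -0.00076477, -0.00066416,  0.00084751,
        0.00063208,  0.00061727]), 'joint_efforts': array([-7.07086165e-04, -9.27097392e+01,  1.97979346e+00, -3.69929516e+01,
        1.78649335e-02,  8.08637822e-03,  5.33605407e-05]), 'position': array([ 0.1933827 , -0.59399646,  0.23072996]), 'tool_rot': array([-3.14049256e+00,  7.82935913e-05,  3.14773378e-01]), 'force': array([-0.54519915,  0.03244848, -0.35669102]), 'moment': array([-0.03823341, -0.02692008,  0.05954807]), 'grip_width': 0.08537320693664883}
scene {'camera_matrix': array([[536.55947712,   0.        , 322.42774884],
       [  0.        , 536.55947712, 235.7382855 ],
       [  0.        ,   0.        ,   1.        ]]), 'T': array([[-2.60575102e-01,  5.25453593e-01, -8.09937737e-01,
         1.51801891e+00],
       [ 9.65453263e-01,  1.41139430e-01, -2.19042593e-01,
         3.48961915e-01],
       [-7.82566711e-04, -8.39034077e-01, -5.44078308e-01,
         7.36239784e-01],
       [ 0.00000000e+00,  0.00000000e+00,  0.00000000e+00,
         1.00000000e+00]])}
side {'camera_matrix': array([[481.76825603,   0.        , 320.36932566],
       [  0.        , 481.76825603, 237.68628928],
       [  0.        ,   0.        ,   1.        ]]), 'T': array([[-0.93856239, -0.27414742,  0.20962784,  0.307153  ],
       [-0.34487595,  0.72271989, -0.59894619,  0.76035533],
       [ 0.01269734, -0.63444397, -0.77286456,  0.9793121 ],
       [ 0.        ,  0.        ,  0.        ,  1.        ]])}
```

View pics/scene0.png

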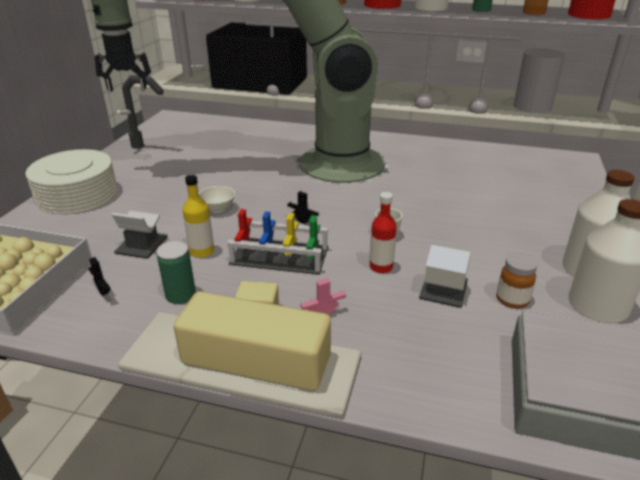

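View pics/side0.png

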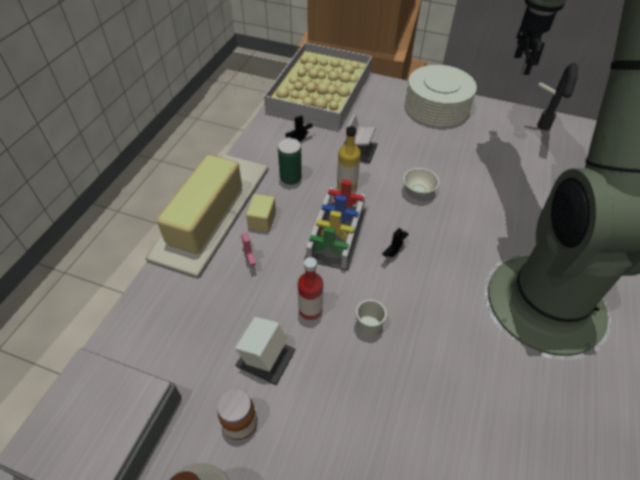

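```bash
cat > h.py <<'E'
import numpy as np, cv2
from workcell import bot, grab_frame, calibration
from scipy.spatial.transform import Rotation as Ro
def ray(c,p):
    K,T=c["camera_matrix"],c["T"]; d=T[:3,:3]@np.linalg.solve(K,[p[0],p[1],1.]); return T[:3,3],d
def onz(c,p,z):
    o,d=ray(c,p); return o+d*(z-o[2])/d[2]
def tri(c1,p1,c2,p2):
    o,d=ray(c1,p1);q,e=ray(c2,p2); t=np.linalg.lstsq(np.c_[d,-e],q-o,rcond=None)[0]
    a,b=o+d*t[0],q+e*t[1]; return (a+b)/2,np.linalg.norm(a-b)
def proj(c,X):
    K,T=c["camera_matrix"],c["T"]; v=K@(T[:3,:3].T@(np.asarray(X)-T[:3,3])); return v[:2]/v[2]
E
python3 - <<'E'
from h import *
cs={n:calibration(n) for n in("scene","side")}; im={n:cv2.imread(f"pics/{n}0.png") for n in cs}
box={"scene":(225,185,330,275),"side":(300,170,370,270)}
hue={"green":(45,75),"yellow":(22,32),"blue":(100,120),"red":(-8,6)}
for k,(a,b) in hue.items():
    P={}
    for n in cs:
        x0,y0,x1,y1=box[n]; h=cv2.cvtColor(im[n][y0:y1,x0:x1],cv2.COLOR_BGR2HSV).astype(int)
        H=(h[...,0]+90)%180-90 if a<0 else h[...,0]
        m=((H>=a)&(H<=b)&(h[...,1]>130)&(h[...,2]>50)).astype(np.uint8)
        N,l,s,ce=cv2.connectedComponentsWithStats(m); i=1+s[1:,4].argmax(); P[n]=ce[i]+[x0,y0]
        print(k,n,P[n].round(1),s[i])
    X,e=tri(cs["scene"],P["scene"],cs["side"],P["side"]); print(k,X.round(4),round(e,4))
A=[("scene",(415,235,485,310)),("side",(225,305,305,385)),("scene",(105,195,175,260)),("side",(330,110,390,170))]
o=[]
for n,(x0,y0,x1,y1) in A: o.append(cv2.resize(im[n][y0:y1,x0:x1],(400,300),interpolation=cv2.INTER_CUBIC))
cv2.imwrite("pics/c1.png",np.vstack([np.hstack(o[:2]),np.hstack(o[2:])]))
E
```

```text
green scene [312.6 231.5] [ 81  30  13  33 224]
green side [316.6 238.7] [11 67 12  5 43]
green [0.555  0.071  0.0924] 0.0131
yellow scene [290.4 229.9] [ 57  27  17  34 299]
yellow side [335.8 224.3] [ 17  42  36  27 346]
yellow [0.5311 0.006  0.0761] 0.0007
blue scene [266.8 228.9] [ 34  27  16  32 261]
blue side [335.2 203.7] [ 23  26  22  15 139]
blue [ 0.5525 -0.0457  0.0864] 0.0063
red scene [242.9 226.2] [ 10  24  16  32 309]
red side [346.5 192.8] [ 29  10  34  27 312]
red [ 0.5408 -0.108   0.0744] 0.0011
```

View pics/c1.png

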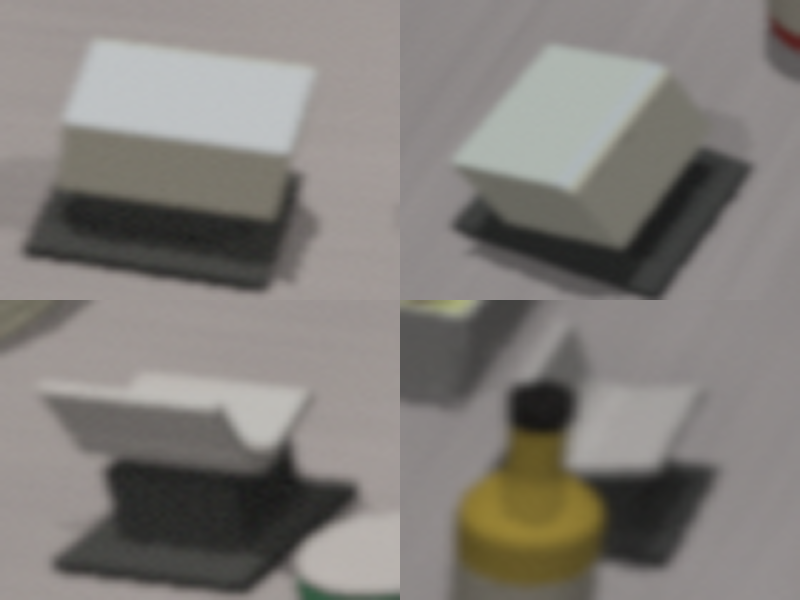

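```bash
python3 - <<'E'
from h import *
s,d,w=[calibration(n) for n in("scene","side","wrist")]
a=lambda x,y:(415+x/5.714,235+y/4); b=lambda x,y:(225+x/5,305+y/3.75)
c=lambda x,y:(105+x/5.714,195+y*65/300)
f=[onz(s,a(93,40),.102),onz(s,a(316,68),.102),onz(d,b(262,66),.102),onz(d,b(175,190),.102)]
for p in f: print("former",p.round(4))
z=.056+.05*np.cos(np.radians(19)); z2=.056+.05*np.sin(np.radians(19))
for p,zz in [((40,85),z),((222,107),z),((140,75),z2),((310,90),z2)]: print("chute",onz(s,c(*p),zz).round(4))
for n,p,zz in [("oil",(198,185),.2),("sauce",(386,200),.19),("can",(173,252),.12),("bowl/cup",(219,198),.04),("cup2",(390,217),.05),("jar",(520,262),.1),("pink",(323,300),.02)]: print(n,onz(s,p,zz).round(3))
o=bot.observe(); Tt=np.eye(4);Tt[:3,:3]=Ro.from_euler("xyz",o["tool_rot"]).as_matrix();Tt[:3,3]=o["position"]
print(np.linalg.inv(Tt)@w["T"]); print(w["camera_matrix"])
E
```

```text
former [0.5489 0.3254 0.102 ]
former [0.5541 0.4061 0.102 ]
former [0.5498 0.3238 0.102 ]
former [0.5526 0.403  0.102 ]
chute [ 0.6105 -0.4018  0.1033]
chute [ 0.6104 -0.3191  0.1033]
chute [ 0.5458 -0.4032  0.0723]
chute [ 0.5409 -0.3249  0.0723]
oil [ 0.595 -0.178  0.2  ]
sauce [0.538 0.221 0.19 ]
can [ 0.737 -0.175  0.12 ]
bowl/cup [ 0.374 -0.247  0.04 ]
cup2 [0.37  0.212 0.05 ]
jar [0.561 0.505 0.1  ]
pink [0.688 0.125 0.02 ]
[[ 9.50244000e-04 -9.58941960e-01 -2.83600802e-01  7.19870733e-02]
 [ 9.99998588e-01  5.18192018e-04  1.59846723e-03  1.08102049e-05]
 [-1.38587763e-03 -2.83601921e-01  9.58941098e-01 -1.41929932e-01]
 [ 0.00000000e+00  0.00000000e+00  0.00000000e+00  1.00000000e+00]]
[[345.99509878   0.         322.80978667]
 [  0.         345.99509878 248.95480557]
 [  0.           0.           1.        ]]
```

>>> {"method": "move_arm", "body": {"jaw": [0,0,0,0,0,0,0,0,0,0], "dp": [[0,0,-0.062],[0,0,-0.062],[0.0562,-0.0527,0],[0.0562,-0.0527,0],[0.0562,-0.0527,0],[0.0562,-0.0527,0],[0.0562,-0.0527,0],[0.0562,-0.0527,0],[0.0562,-0.0527,0],[0.0562,-0.0527,0]], "rotation": [[0,0,0],[0,0,0],[0,0,0],[0,0,0],[0,0,0],[0,0,0],[0,0,0],[0,0,0],[0,0,0],[0,0,0]]}}

```text
clock: 1.35
position: [0.4316, -0.1604, 0.3305]
tool_rot: [3.141, -0.0, 0.315]
force: [0.8, 0.1, -0.6]
grip_width: 0.0851
```

>>> {"method": "move_arm", "body": {"jaw": [135,135,135,135,135,135], "dp": [[0.0562,-0.0527,0],[0.0562,-0.0527,0],[0.0562,-0.0527,0],[0,0,0],[0,0,0],[0,0,0]], "rotation": [[0,0,0],[0,0,0],[0,0,0],[0,0,0.036],[0,0,0.036],[0,0,0]]}}

```text
clock: 2.1
position: [0.5201, -0.0001, 0.3303]
tool_rot: [3.142, 0.0, 0.089]
force: [0.1, 0.0, -0.3]
grip_width: 0.0401
```

```bash
cat >> h.py <<'E'
def snap(name):
    o=bot.observe(); c=calibration("wrist"); im=grab_frame("wrist"); cv2.imwrite(f"pics/{name}.png",im)
    print(o["clock"],o["position"].round(4),o["tool_rot"].round(4),o["grip_width"]); np.save(f"pics/{name}.npy",c,allow_pickle=True); return im,c,o
E
python3 -c "
from h import *
snap('w1')"
```

```text
2.1 [ 5.201e-01 -1.000e-04  3.303e-01] [3.1416e+00 5.0000e-04 8.9400e-02] 0.04005169684876935
```

View pics/w1.png

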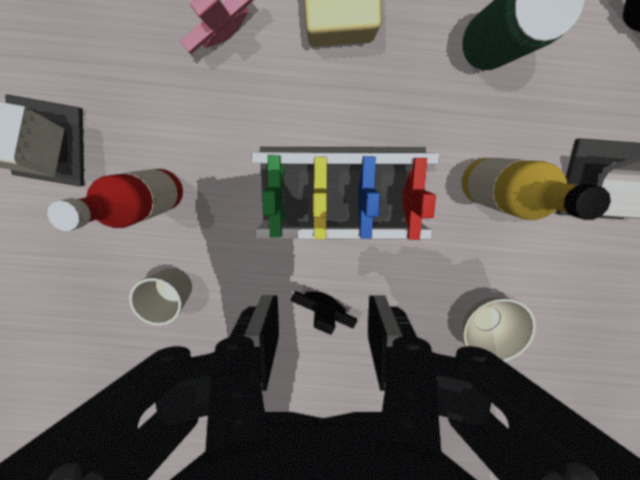

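```bash
cat >> h.py <<'E'
HUE={"green":(45,85),"yellow":(22,32),"blue":(100,120),"red":(-8,6)}
def mask(im,k,box,smin=110):
    x0,y0,x1,y1=box; h=cv2.cvtColor(im[y0:y1,x0:x1],cv2.COLOR_BGR2HSV).astype(int); a,b=HUE[k]
    H=(h[...,0]+90)%180-90
    m=((H>=a)&(H<=b)&(h[...,1]>smin)&(h[...,2]>30)).astype(np.uint8) if a<90 else ((h[...,0]>=a)&(h[...,0]<=b)&(h[...,1]>smin)).astype(np.uint8)
    N,l,s,ce=cv2.connectedComponentsWithStats(m); i=1+s[1:,4].argmax(); ys,xs=np.nonzero(l==i); return xs+x0,ys+y0
E
python3 - <<'E'
from h import *
im=cv2.imread("pics/w1.png"); c=np.load("pics/w1.npy",allow_pickle=True).item()
E=[]
for k in HUE:
    x,y=mask(im,k,(240,140,450,250)); 
    t=y<=y.min()+6; u=y>=y.max()-6
    a=onz(c,(x[t].mean(),y.min()),.07); b=onz(c,(x[u].mean(),y.max()+1),.07)
    print(k,a[:2].round(4),b[:2].round(4),"mid",((a+b)/2)[:2].round(4),"len",np.linalg.norm(a-b).round(4),"ang",np.degrees(np.arctan2(*(a-b)[[1,0]])).round(1)); E.append((a+b)/2)
v=E[0]-E[3]; print("rack y angle from world y",np.degrees(np.arctan2(-v[0],v[1])),np.linalg.norm(v)/3)
E
```

```text
green [0.5768 0.0596] [0.4831 0.0532] mid [0.53   0.0564] len 0.0939 ang 3.9
yellow [0.5793 0.0078] [0.4854 0.    ] mid [0.5324 0.0039] len 0.0942 ang 4.7
blue [ 0.5853 -0.0465] [ 0.4916 -0.0544] mid [ 0.5385 -0.0504] len 0.0941 ang 4.8
red [ 0.5895 -0.1042] [ 0.4944 -0.1129] mid [ 0.5419 -0.1085] len 0.0955 ang 5.2
rack y angle from world y 4.137005856365333 0.055133558003251565
```

>>> {"method": "move_arm", "body": {"jaw": [135,135,135,135,135,135,135,135,135], "dp": [[0.0088,-0.0363,0],[0.0089,-0.0363,0],[0,0,0.06],[0,0,0.06],[0,0,0.06],[0,0,0.06],[0,0,0.04],[0,0,0.033],[0,0,0]], "rotation": [[0,0,0],[0,0,0],[0,0,0],[0,0,0],[0,0,0],[0,0,0],[0,0,0],[0,0,0],[0,0,0]]}}

```text
clock: 3.28
position: [0.5281, 0.0587, 0.0788]
tool_rot: [-3.141, 0.003, 0.091]
force: [-0.5, -0.1, -0.1]
grip_width: 0.0403
```

```bash
python3 -c "
from h import *
snap('w2')"
```

```text
3.275 [0.5281 0.0587 0.0788] [-3.1415e+00  3.1000e-03  9.0800e-02] 0.04033096459875842
```

View pics/w2.png

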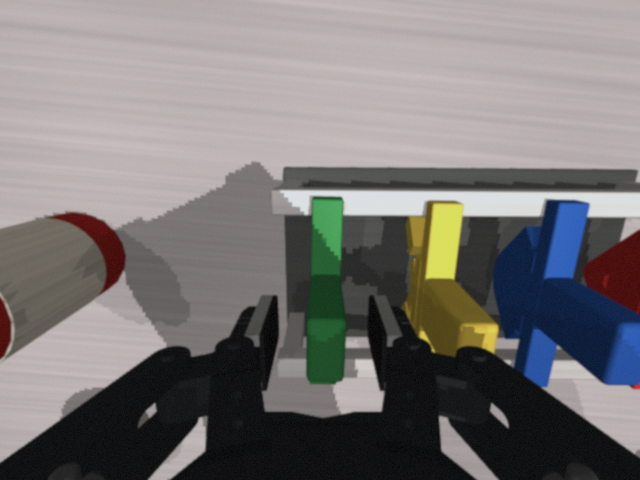

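>>> {"method": "move_arm", "body": {"jaw": [215,215,215,215,215,215,215,215,215,215], "dp": [[0,0,0],[0,0,0],[0,0,0],[0,0,-0.02],[0,0,-0.05],[0,0,-0.06],[0,0,-0.06],[0,0,-0.06],[0,0,-0.06],[0,0,0]], "rotation": [[0,0,0],[0,0,0],[0,0,0],[0,0,0],[0,0,0],[0,0,0],[0,0,0],[0,0,0],[0,0,0],[0,0,0]], "squeeze": 60}}

```text
clock: 4.58
position: [0.53, 0.0594, 0.3325]
tool_rot: [-3.141, -0.006, 0.089]
force: [0.4, -0.2, -2.7]
grip_width: 0.0139
```

```bash
python3 - <<'E'
from h import *
im,c,o=snap('w3')
R=Ro.from_euler("xyz",o["tool_rot"]).as_matrix()
x,y=mask(im,"green",(260,150,400,400)); t=y<y.min()+40
print(x.min(),x.max(),y.min(),y.max())
t=y<=y.min()+8; p=(x[t].mean(),y.min())
# bar top-end edge, z = TCP - 0.0088 -> tool frame
for h in (.0088,):
    X=onz(c,p,o["position"][2]-h); print("bar end tool frame",(R.T@(X-o["position"])).round(4))
E
```

```text
4.575 [0.53   0.0594 0.3325] [-3.1414 -0.0063  0.0889] 0.013920104111289015
303 342 200 382
bar end tool frame [0.0497 0.0002 0.0091]
```

View pics/w3.png

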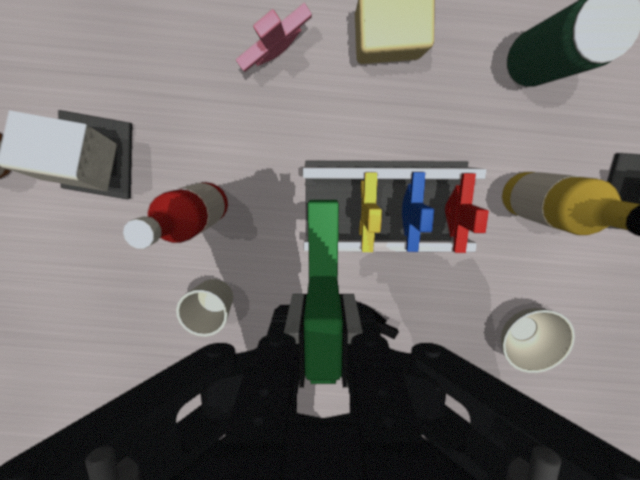

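>>> {"method": "move_arm", "body": {"jaw": [215,215,215,215,215,215,215], "dp": [[0.0053,-0.06,0],[0.0053,-0.06,0],[0.0053,-0.06,0],[0.0053,-0.06,0],[0.0053,-0.06,0],[0,0,0],[0,0,0]], "rotation": [[0,0,0],[0,0,0],[0,0,0],[0,0,0],[0,0,0],[0,0,0.044],[0,0,0]]}}

```text
clock: 5.5
position: [0.5284, 0.2998, 0.3273]
tool_rot: [3.14, 0.001, -0.048]
force: [1.1, -0.3, -1.8]
grip_width: 0.014
```

```bash
python3 - <<'E'
from h import *
im,c,o=snap('w4')
print([proj(c,p).round() for p in((.5495,.3245,.102),(.5532,.4045,.102))])
E
```

```text
5.5 [0.5284 0.2998 0.3273] [ 3.1405e+00  1.3000e-03 -4.8300e-02] 0.013991813152790905
[array([298., 198.]), array([222., 198.])]
```

View pics/w4.png

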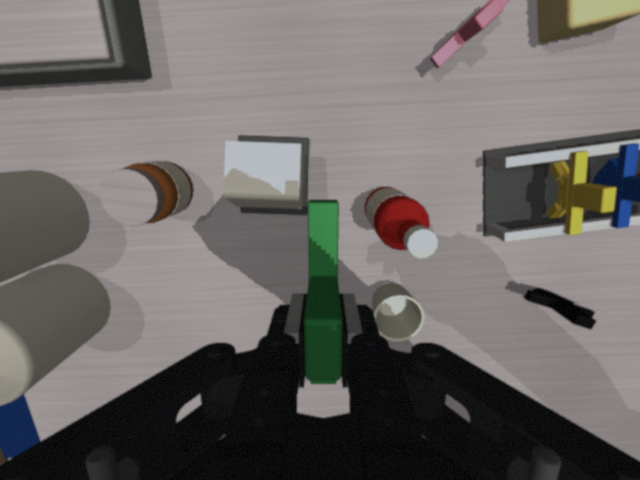

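```bash
python3 - <<'E'
from h import *
im=cv2.imread("pics/w4.png")
cv2.imwrite("pics/w4c.png",cv2.resize(im[120:230,205:325],(720,660)[:2],interpolation=cv2.INTER_CUBIC)[:600])
g=cv2.cvtColor(im,cv2.COLOR_BGR2GRAY)
for x in (232,250,270,290): print(x,list(enumerate(g[184:216,x],184)).__repr__().replace("np.uint8",""))
E
```

```text
232 [(184, (149)), (185, (149)), (186, (151)), (187, (150)), (188, (152)), (189, (150)), (190, (153)), (191, (150)), (192, (147)), (193, (140)), (194, (133)), (195, (126)), (196, (119)), (197, (106)), (198, (90)), (199, (78)), (200, (73)), (201, (77)), (202, (78)), (203, (86)), (204, (94)), (205, (98)), (206, (99)), (207, (99)), (208, (100)), (209, (103)), (210, (100)), (211, (99)), (212, (99)), (213, (102)), (214, (100)), (215, (97))]
250 [(184, (150)), (185, (151)), (186, (151)), (187, (149)), (188, (151)), (189, (150)), (190, (151)), (191, (153)), (192, (150)), (193, (146)), (194, (137)), (195, (132)), (196, (123)), (197, (114)), (198, (102)), (199, (89)), (200, (80)), (201, (75)), (202, (76)), (203, (74)), (204, (73)), (205, (73)), (206, (70)), (207, (58)), (208, (43)), (209, (38)), (210, (41)), (211, (44)), (212, (55)), (213, (78)), (214, (95)), (215, (99))]
270 [(184, (173)), (185, (162)), (186, (153)), (187, (149)), (188, (151)), (189, (151)), (190, (150)), (191, (151)), (192, (153)), (193, (150)), (194, (144)), (195, (137)), (196, (130)), (197, (123)), (198, (112)), (199, (96)), (200, (82)), (201, (75)), (202, (76)), (203, (77)), (204, (77)), (205, (75)), (206, (71)), (207, (64)), (208, (52)), (209, (45)), (210, (41)), (211, (40)), (212, (42)), (213, (58)), (214, (81)), (215, (94))]
290 [(184, (149)), (185, (149)), (186, (152)), (187, (150)), (188, (150)), (189, (151)), (190, (151)), (191, (153)), (192, (151)), (193, (151)), (194, (147)), (195, (141)), (196, (135)), (197, (128)), (198, (119)), (199, (107)), (200, (92)), (201, (79)), (202, (75)), (203, (75)), (204, (76)), (205, (76)), (206, (77)), (207, (71)), (208, (61)), (209, (49)), (210, (44)), (211, (38)), (212, (38)), (213, (45)), (214, (66)), (215, (84))]
```

View pics/w4c.png

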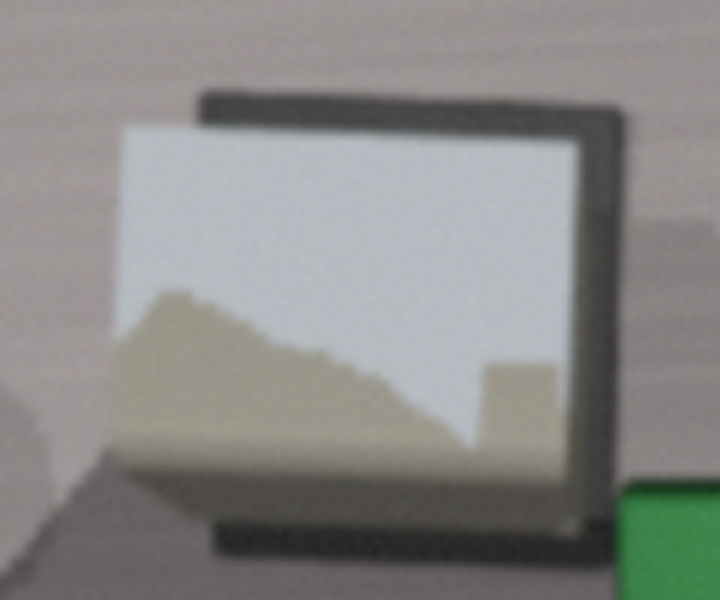

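```bash
python3 - <<'E'
from h import *
c=np.load("pics/w4.npy",allow_pickle=True).item()
C=[]
for x,a,b in((232,191.7,200),(250,192.3,200.9),(270,192.8,201),(290,193.6,201.9)):
    A=onz(c,(x,a),.1024)-[.0076,0,-.0026]; B=onz(c,(x,b),.0974)+[.0026,0,.0076]; print(A.round(4),B.round(4)); C+=[A,B]
C=np.array(C); m,q=np.polyfit(C[:,1],C[:,0],1); print("deg",np.degrees(np.arctan(m)))
e=[onz(c,(223.7,197),.102),onz(c,(300,199),.102)]; print(e); yc=(e[0][1]+e[1][1])/2; print("center",m*yc+q,yc)
E
```

```text
[0.5517 0.3932 0.105 ] [0.5525 0.3956 0.105 ]
[0.5501 0.3744 0.105 ] [0.5506 0.3764 0.105 ]
[0.5486 0.3534 0.105 ] [0.5495 0.3549 0.105 ]
[0.5468 0.3324 0.105 ] [0.5475 0.3335 0.105 ]
deg 4.528693145311644
[array([0.55409435, 0.40278639, 0.102     ]), array([0.54812696, 0.32224839, 0.102     ])]
center 0.5495163194651196 0.3625173934407483
```

```bash
cat >> h.py <<'E'
def go(pos,rpy):
    o=bot.observe(); R0=Ro.from_euler("xyz",o["tool_rot"]); R1=Ro.from_euler("xyz",rpy)
    print("TCP target",np.round(pos,4),"rot",((R0.inv()*R1).as_rotvec()/np.pi).round(4),"then dp",(R1.inv().apply(pos-o["position"])/.8).round(4))
def tcp(corner,rpy,off): return np.array(corner)-Ro.from_euler("xyz",rpy).apply(off)
E
python3 - <<'E'
from h import *
rpy=[np.pi,-np.radians(26),-.075]; off=[.0013,0,.0268]; C=np.array([.5497,.363,.105])
lz=-Ro.from_euler("xyz",rpy).apply([0,0,1]); print(lz)
for s in(.05,.01,0): go(tcp(C+lz*s,rpy,off),rpy)
E
```

```text
[-0.43713881  0.03284702  0.89879405]
TCP target [0.515  0.3656 0.1735] rot [-0.0017  0.1447  0.0089] then dp [-0.1054 -0.0813  0.1629]
TCP target [0.5324 0.3643 0.1375] rot [-0.0017  0.1447  0.0089] then dp [-0.1054 -0.0813  0.2129]
TCP target [0.5368 0.364  0.1285] rot [-0.0017  0.1447  0.0089] then dp [-0.1054 -0.0813  0.2254]
```

>>> {"method": "move_arm", "body": {"jaw": [215,215,215,215,215,215,215,215,215,215], "dp": [[0,0,0],[0,0,0],[0,0,0],[0,-0.0407,0],[0,-0.0406,0],[-0.0527,0,0],[-0.0527,0,0.0429],[0,0,0.06],[0,0,0.06],[0,0,0]], "rotation": [[0,0.0482,0.003],[-0.0008,0.0482,0.003],[-0.0009,0.0483,0.0029],[0,0,0],[0,0,0],[0,0,0],[0,0,0],[0,0,0],[0,0,0],[0,0,0]]}}

```text
clock: 6.8
position: [0.4909, 0.3647, 0.1689]
tool_rot: [3.115, -0.269, -0.057]
force: [0.1, -0.1, -1.7]
grip_width: 0.0138
```

```bash
python3 - <<'E'
from h import *
im,c,o=snap('w5')
rpy=[np.pi,-np.radians(26),-.075]; off=[.0013,0,.0268]; C=np.array([.5497,.363,.105])
lz=-Ro.from_euler("xyz",rpy).apply([0,0,1])
for s in(.01,0): go(tcp(C+lz*s,rpy,off),rpy)
print([proj(c,p).round() for p in((.5495,.3245,.102),(.5532,.4045,.102))])
E
```

```text
6.8 [0.4909 0.3647 0.1689] [ 3.1152 -0.2686 -0.0568] 0.01377382637670601
TCP target [0.5324 0.3643 0.1375] rot [0.0055 0.0583 0.0057] then dp [ 0.0275 -0.0021  0.0602]
TCP target [0.5368 0.364  0.1285] rot [0.0055 0.0583 0.0057] then dp [ 0.0275 -0.0021  0.0727]
[array([376., 197.]), array([251., 199.])]
```

View pics/w5.png

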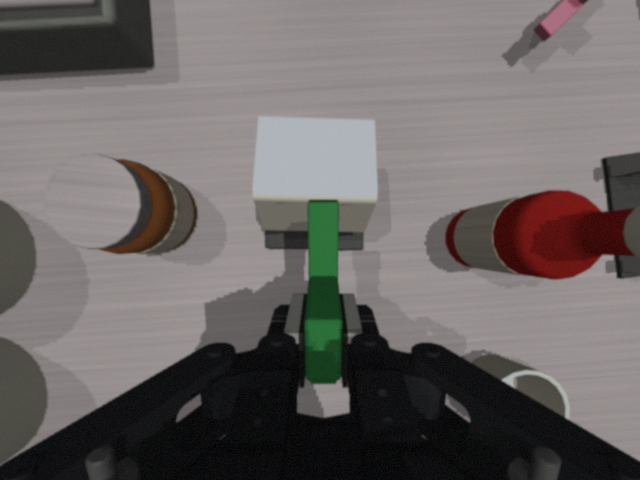

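>>> {"method": "move_arm", "body": {"jaw": [215,215,215,215,215,215], "dp": [[0,0,-0.04],[0,0,0],[0,0,0],[0,0,0],[0,0,0],[0,0,0]], "rotation": [[0,0,0],[0.0018,0.02,0.0019],[0.0018,0.02,0.0019],[0.0018,0.0183,0.0019],[0,0,0],[0,0,0]]}}

```text
clock: 7.6
position: [0.4832, 0.3685, 0.2034]
tool_rot: [-3.138, -0.454, -0.077]
force: [0.1, 0.1, -1.9]
grip_width: 0.0134
```

```bash
python3 - <<'E'
from h import *
o=bot.observe(); print(o["position"],o["tool_rot"],o["qpos"],o["qd"])
rpy=[np.pi,-np.radians(26),-.075]; off=[.0013,0,.0268]; C=np.array([.5497,.363,.105])
lz=-Ro.from_euler("xyz",rpy).apply([0,0,1])
for s in(.04,.01,0): go(tcp(C+lz*s,rpy,off),rpy)
E
```

```text
[0.48317733 0.36852134 0.20343522] [-3.13771246 -0.45394305 -0.07653503] [-1.50933901  0.54263381  0.77007597  1.99129662 -0.01503293  0.46002777
 -2.50289238] [ 0.01785775  0.00566583 -0.00354403 -0.00044663 -0.00162479 -0.00824555
 -0.00159491]
TCP target [0.5193 0.3653 0.1645] rot [-0.001  -0.0001 -0.0004] then dp [0.0194 0.0007 0.0637]
TCP target [0.5324 0.3643 0.1375] rot [-0.001  -0.0001 -0.0004] then dp [0.0194 0.0007 0.1012]
TCP target [0.5368 0.364  0.1285] rot [-0.001  -0.0001 -0.0004] then dp [0.0194 0.0007 0.1137]
```

>>> {"method": "move_arm", "body": {"jaw": [215,215,215,215,215], "dp": [[0.0194,0.0007,0],[0,0,0.04],[0,0,0.04],[0,0,0.0212],[0,0,0]], "rotation": [[0,0,0],[-0.001,0,0],[0,0,0],[0,0,0],[0,0,0]]}}

```text
clock: 8.22
position: [0.5333, 0.3628, 0.1364]
tool_rot: [3.14, -0.455, -0.078]
force: [0.0, 0.3, -1.3]
grip_width: 0.0138
```

```bash
python3 - <<'E'
from h import *
im,c,o=snap('w6'); print(o["qpos"].round(3),o["force"])
s=grab_frame("scene"); d=grab_frame("side")
cv2.imwrite("pics/c6.png",np.hstack([cv2.resize(s[215:315,405:505],(400,400),interpolation=3),cv2.resize(d[270:390,210:310],(400,400),interpolation=3)]))
rpy=[np.pi,-np.radians(26),-.075]; off=[.0013,0,.0268]; C=np.array([.5497,.363,.105])
go(tcp(C,rpy,off),rpy)
E
```

```text
8.225 [0.5333 0.3628 0.1364] [ 3.14   -0.4546 -0.0778] 0.013757506600022557
[-1.322  0.674  0.643  1.953 -0.073  0.335 -2.432] [ 0.0126601   0.32412167 -1.32524222]
TCP target [0.5368 0.364  0.1285] rot [ 0.0001 -0.0006 -0.0005] then dp [-0.0001 -0.0002  0.0126]
```

View pics/c6.png

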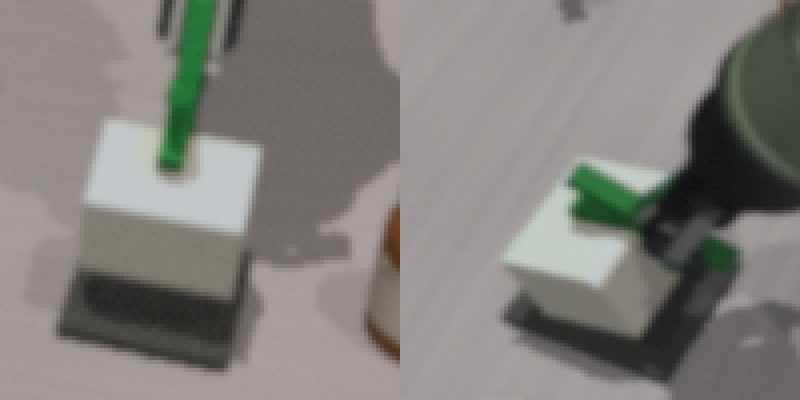

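>>> {"method": "move_arm", "body": {"jaw": [215,215,215,215], "dp": [[0,0,0.006],[0,0,0.0015],[0,0,0.0015],[0,0,0]], "rotation": [[0,0,0],[0,0,0],[0,0,0],[0,0,0]]}}

```text
clock: 8.88
position: [0.5361, 0.3644, 0.1311]
tool_rot: [-3.14, -0.457, -0.077]
force: [-1.3, 1.2, 7.3]
grip_width: 0.0134
```

>>> {"method": "move_arm", "body": {"jaw": [215,215], "dp": [[0,0,0.0012],[0,0,0]], "rotation": [[0,0,0],[0,0,0]]}}

```text
clock: 9.12
position: [0.5365, 0.3644, 0.1305]
tool_rot: [-3.14, -0.457, -0.077]
force: [-4.0, 0.0, 13.3]
grip_width: 0.0137
```

>>> {"method": "move_arm", "body": {"jaw": [215,190,150,130,130], "dp": [[0,0,-0.0005],[0,0,0],[0,0,0],[0,0,0],[0,0,0]], "rotation": [[0,0,0],[0,0,0],[0,0,0],[0,0,0],[0,0,0]]}}

```text
clock: 9.75
position: [0.5357, 0.3635, 0.1295]
tool_rot: [3.141, -0.455, -0.076]
force: [0.1, 1.1, -0.4]
grip_width: 0.0418
```

>>> {"method": "move_arm", "body": {"jaw": [130,130,130,130,130,130,130], "dp": [[0,0,-0.03],[0,0,-0.06],[0,0,-0.06],[0,0,-0.06],[0,0,-0.03],[0,0,0],[0,0,0]], "rotation": [[0,0,0],[0,0,0],[0,0,0],[0,0,0],[0,0,0],[0,0,0],[0,0,0]]}}

```text
clock: 10.62
position: [0.4515, 0.37, 0.3014]
tool_rot: [3.14, -0.455, -0.076]
force: [-0.5, -0.2, -0.6]
grip_width: 0.0418
```

```bash
python3 - <<'E'
from h import *
im,c,o=snap('w7'); print(o["qpos"].round(3),o["force"])
s=grab_frame("scene"); d=grab_frame("side"); cv2.imwrite("pics/s7.png",s); cv2.imwrite("pics/d7.png",d)
a=cv2.resize(s[215:305,405:505],(400,360),interpolation=3);b=cv2.resize(d[280:370,215:315],(400,360),interpolation=3)
w=cv2.resize(im[140:380,180:500],(800,600),interpolation=3)[:,:]
w=cv2.resize(im[160:400,220:480],(400,360),interpolation=3)
cv2.imwrite("pics/c7.png",cv2.resize(np.hstack([a,b,w]),(800,240)) if 0 else np.vstack([np.hstack([a,b])[:300],np.hstack([w,w*0])[:300]]))
E
```

```text
10.625 [0.4515 0.37   0.3014] [ 3.1403 -0.4548 -0.076 ] 0.04176226851121397
[-1.768  0.424  1.023  1.934 -0.003  0.688 -2.485] [-0.4941052  -0.16746733 -0.55131081]
```

View pics/c7.png

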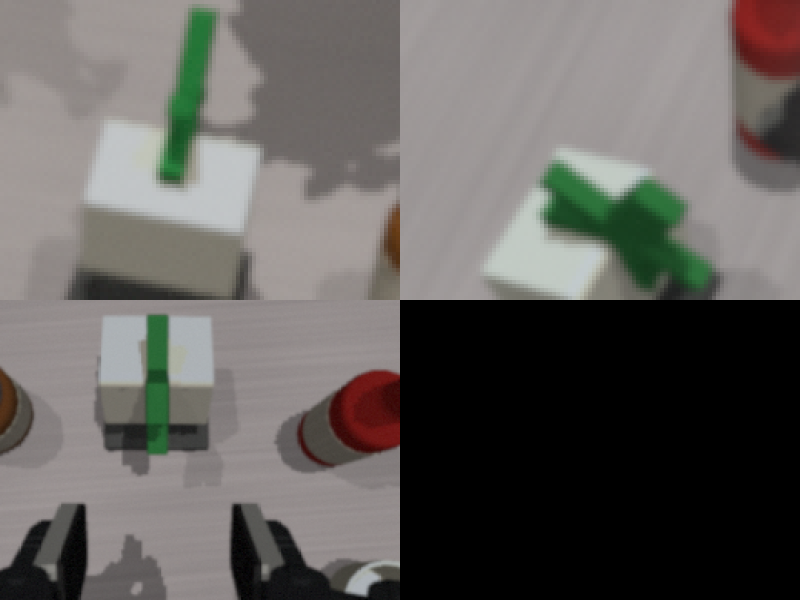

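```bash
python3 - <<'E'
from h import *
V=[]
for x in(-.048,.048):
  for y in(-.007,.007):
    for z in(0,.01): V.append((x,y,z))
for x in(-.013,.013):
  for y in(-.007,.007): V.append((x,y,.054))
for x in (-.036,.036):
  for y in(-.007,.007): V.append((x,y,-.037))
V=np.array(V)
R=Ro.from_euler("xyz",[0,-np.radians(26),-.077]).as_matrix()
im={"wrist":(cv2.imread("pics/w7.png"),np.load("pics/w7.npy",allow_pickle=True).item(),(280,150,360,330)),
"scene":(cv2.imread("pics/s7.png"),calibration("scene"),(430,200,470,270)),"side":(cv2.imread("pics/d7.png"),calibration("side"),(215,305,305,370))}
for n,(i,c,b) in im.items():
    x,y=mask(i,"green",b,80); print(n,"meas",x.min(),x.max(),y.min(),y.max())
    for t in(-26,-22,-30):
        R=Ro.from_euler("xyz",[0,np.radians(t),-.077]).as_matrix()
        P=np.array([proj(c,np.array([.5497,.364,.106])+R@(v+[0,0,.008])) for v in V]); print("  pred",t,P.min(0).round(1),P.max(0).round(1))
o=bot.observe()
go(np.array([.52,-.0525,.30]),[np.pi,0,.083])
E
```

```text
wrist meas 315 329 170 262
  pred -26 [312.5 169. ] [328.5 263.6]
  pred -22 [312.5 168.2] [328.5 263.4]
  pred -30 [312.5 169.9] [328.5 263.6]
scene meas 445 458 218 259
  pred -26 [442.7 216.2] [459.2 262.8]
  pred -22 [442.6 216. ] [459.1 263.8]
  pred -30 [442.9 216.5] [459.2 261.7]
side meas 251 292 321 352
  pred -26 [248.5 319.6] [293.8 354.4]
  pred -22 [248.2 319.7] [293.9 354.6]
  pred -30 [248.  319.5] [293.7 354.1]
TCP target [ 0.52   -0.0525  0.3   ] rot [ 0.0122 -0.1445 -0.0501] then dp [0.0411 0.5328 0.0017]
```

>>> {"method": "move_arm", "body": {"jaw": [135,135,135,135,135,135,135,135,135], "dp": [[0,0,0],[0,0,0],[0,0,0],[0,0,0],[0,0,0],[0,0,0],[0,0,0],[0,0,0],[0,0,0]], "rotation": [[0.0015,-0.0181,-0.0063],[0.0015,-0.0181,-0.0063],[0.0015,-0.0181,-0.0063],[0.0015,-0.0181,-0.0063],[0.0015,-0.0181,-0.0063],[0.0015,-0.0181,-0.0063],[0.0015,-0.0181,-0.0063],[0.0015,-0.0181,-0.0063],[0,0,0]]}}

```text
clock: 11.9
position: [0.4527, 0.3691, 0.3013]
tool_rot: [3.141, 0.001, 0.082]
force: [-0.4, 0.0, -0.2]
grip_width: 0.0402
```

>>> {"method": "move_arm", "body": {"jaw": [135,135,135,135,135,135,135,135,135,135], "dp": [[0.0046,0.0592,0],[0.0046,0.0592,0],[0.0046,0.0592,0],[0.0046,0.0592,0],[0.0046,0.0592,0],[0.0046,0.0592,0],[0.0046,0.0592,0],[0.0046,0.0592,0],[0.0046,0.0592,0],[0,0,0]], "rotation": [[0,0,0],[0,0,0],[0,0,0],[0,0,0],[0,0,0],[0,0,0],[0,0,0],[0,0,0],[0,0,0],[0,0,0]]}}

```text
clock: 13.15
position: [0.5204, -0.0555, 0.3017]
tool_rot: [3.14, -0.0, 0.079]
force: [-0.1, 0.2, 0.4]
grip_width: 0.0403
```

```bash
python3 - <<'E'
from h import *
im,c,o=snap('w8'); print(o["qpos"].round(3))
for k in("yellow","blue","red"):
    x,y=mask(im,k,(200,120,480,260)); t=y<=y.min()+6; u=y>=y.max()-6
    a=onz(c,(x[t].mean(),y.min()),.07); b=onz(c,(x[u].mean(),y.max()+1),.07)
    print(k,x.min(),x.max(),y.min(),y.max(),a[:2].round(4),b[:2].round(4),"mid",((a+b)/2)[:2].round(4))
go(np.array([.539,-.0515,.0788]),[np.pi,0,.083])
E
```

```text
13.15 [ 0.5204 -0.0555  0.3017] [ 3.14   -0.      0.0788] 0.04029575716753188
[-0.601  0.369  0.794  1.805 -0.292  1.09  -1.196]
yellow 253 280 154 241 [0.5803 0.0074] [0.4856 0.0006] mid [0.533 0.004]
blue 311 325 153 240 [ 0.5857 -0.0467] [ 0.4911 -0.054 ] mid [ 0.5384 -0.0503]
red 361 385 154 241 [ 0.5892 -0.1038] [ 0.4945 -0.1121] mid [ 0.5419 -0.108 ]
TCP target [ 0.539  -0.0515  0.0788] rot [ 0.0002  0.0001 -0.0005] then dp [ 2.340e-02 -2.000e-04  2.784e-01]
```

>>> {"method": "move_arm", "body": {"jaw": [135,135,135,135,135,135,135,135], "dp": [[0.023,-0.0005,0],[0,0,0.06],[0,0,0.06],[0,0,0.06],[0,0,0.05],[0,0,0.03],[0,0,0.018],[0,0,0]], "rotation": [[0,0,-0.0005],[0,0,0],[0,0,0],[0,0,0],[0,0,0],[0,0,0],[0,0,0],[0,0,0]]}}

```text
clock: 14.2
position: [0.5384, -0.0491, 0.079]
tool_rot: [-3.141, 0.002, 0.087]
force: [0.4, -0.8, 0.7]
grip_width: 0.0404
```

>>> {"method": "move_arm", "body": {"jaw": [215,215,215,215], "dp": [[0,0,0],[0,0,0],[0,0,0],[0,0,0]], "rotation": [[0,0,0],[0,0,0],[0,0,0],[0,0,0]], "squeeze": 60}}

```text
clock: 14.7
position: [0.5393, -0.0497, 0.0803]
tool_rot: [-3.141, -0.001, 0.086]
force: [-1.9, 0.2, 8.1]
grip_width: 0.0135
```

>>> {"method": "move_arm", "body": {"jaw": [215,215,215,215,215,215,215,215], "dp": [[0,0,-0.02],[0,0,-0.05],[0,0,-0.06],[0,0,-0.06],[0,0,-0.06],[0,0,-0.06],[0,0,-0.01],[0,0,0]], "rotation": [[0,0,0],[0,0,0],[0,0,0],[0,0,0],[0,0,0],[0,0,0],[0,0,0],[0,0,0]]}}

```text
clock: 15.7
position: [0.5387, -0.0498, 0.3358]
tool_rot: [-3.141, 0.0, 0.086]
force: [-0.4, 0.3, -2.3]
grip_width: 0.0141
```

```bash
python3 - <<'E'
from h import *
im,c,o=snap('w9'); print(o["qpos"].round(3),o["force"])
R=Ro.from_euler("xyz",o["tool_rot"]).as_matrix()
x,y=mask(im,"blue",(260,150,400,400)); t=y<=y.min()+8; print(x.min(),x.max(),y.min(),y.max())
X=onz(c,(x[t].mean(),y.min()),o["position"][2]-.0088); print("bar end tool frame",(R.T@(X-o["position"])).round(4))
for k in("yellow","red"):
    x,y=mask(im,k,(240,120,480,260)); t=y<=y.min()+6; u=y>=y.max()-6
    a=onz(c,(x[t].mean(),y.min()),.07); b=onz(c,(x[u].mean(),y.max()+1),.07); print(k,((a+b)/2)[:2].round(4))
go(np.array([.565,-.30,.32]),[np.pi,0,-.02])
E
```

```text
15.7 [ 0.5387 -0.0498  0.3358] [-3.1407e+00  1.0000e-04  8.6200e-02] 0.014140246600865665
[-0.61   0.374  0.813  1.712 -0.292  1.182 -1.204] [-0.41773455  0.30323732 -2.31415644]
302 344 202 386
bar end tool frame [ 0.0489 -0.      0.0088]
yellow [ 0.5618 -0.2229]
red [ 0.5421 -0.1088]
TCP target [ 0.565 -0.3    0.32 ] rot [-0.0002  0.0005  0.0338] then dp [0.0394 0.3122 0.0187]
```

>>> {"method": "move_arm", "body": {"jaw": [215,215,215,215,215,215,215,215,215], "dp": [[0.0066,0.052,0],[0.0066,0.052,0],[0.0066,0.052,0],[0.0066,0.052,0],[0.0066,0.052,0],[0.0066,0.052,0],[0,0,0],[0,0,0],[0,0,0]], "rotation": [[0,0,0],[0,0,0],[0,0,0],[0,0,0],[0,0,0],[0,0,0],[0,0,0.017],[0,0,0.017],[0,0,0]]}}

```text
clock: 16.88
position: [0.5916, -0.2957, 0.3338]
tool_rot: [-3.141, 0.003, -0.021]
force: [0.9, 0.3, -2.6]
grip_width: 0.0138
```

```bash
python3 - <<'E'
from h import *
im,c,o=snap('w10'); print(o["qpos"].round(3))
p=proj(c,(.58,-.36,.08)); print(p); u,v=int(p[0]),int(p[1])
x0,y0=max(0,u-65),max(0,v-50); print(x0,y0)
cv2.imwrite("pics/w10c.png",cv2.resize(im[y0:y0+100,x0:x0+130],(780,600),interpolation=3))
E
```

```text
16.875 [ 0.5916 -0.2957  0.3338] [-3.1407e+00  3.1000e-03 -2.0900e-02] 0.01377796796754136
[-0.077  0.618  0.786  1.385 -0.436  1.319 -0.867]
[377.86510531 219.83910677]
312 169
```

View pics/w10c.png

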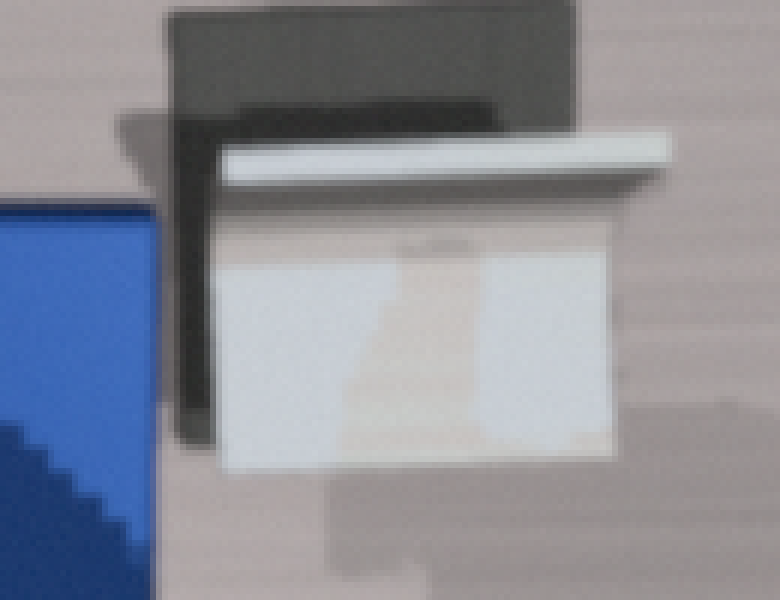

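```bash
python3 - <<'E'
from h import *
c=np.load("pics/w10.npy",allow_pickle=True).item()
C=[]
for p,z,dx in(((348.3,199.8),.1033,.0163),((423.3,196.2),.1033,.0163),((348.7,247.7),.0723,-.0473),((414.5,244.8),.0723,-.0473)):
    X=onz(c,p,z); X[0]-=dx; print(X.round(4)); C.append(X)
d=(C[0]-C[1])+(C[2]-C[3]); print("yaw",np.degrees(np.arctan2(-d[0],d[1]))); 
print("c",np.mean(C,0),np.linalg.norm(C[0]-C[1]),np.linalg.norm(C[2]-C[3]))
E
```

```text
[ 0.5913 -0.3239  0.1033]
[ 0.5935 -0.4044  0.1033]
[ 0.5919 -0.3267  0.0723]
[ 0.594  -0.4064  0.0723]
yaw 1.5421628556142672
c [ 0.59266321 -0.36535563  0.0878    ] 0.08055792714819489 0.07975571230171404
```

```bash
cat > b.py <<'E'
from h import *
rpy=[np.pi,-np.radians(26),.027]; off=[.0005,0,.0643]; C=np.array([.5925,-.364,.056])
lz=-Ro.from_euler("xyz",rpy).apply([0,0,1]); o=bot.observe(); print(o["position"],o["tool_rot"],o["qpos"].round(3))
for s in(.06,.01,0): go(tcp(C+lz*s,rpy,off),rpy)
E
python3 b.py
```

```text
[ 0.59167449 -0.2956605   0.33408228] [-3.14079490e+00  2.63576560e-03 -1.97294911e-02] [-0.077  0.617  0.785  1.385 -0.435  1.319 -0.867]
TCP target [ 0.5376 -0.3655  0.1675] rot [ 0.0031  0.1453 -0.0147] then dp [-0.1541  0.0854  0.1565]
TCP target [ 0.5595 -0.3649  0.1226] rot [ 0.0031  0.1453 -0.0147] then dp [-0.1541  0.0854  0.219 ]
TCP target [ 0.5639 -0.3648  0.1136] rot [ 0.0031  0.1453 -0.0147] then dp [-0.1541  0.0854  0.2315]
```

>>> {"method": "move_arm", "body": {"jaw": [215,215,215,215,215,215,215,215,215], "dp": [[0,0,0],[0,0,0],[0,0,0],[0,0,0],[0,0,0],[0,0,0],[0,0,0],[0,0,0],[0,0,0]], "rotation": [[0.0004,0.0182,-0.0018],[0.0004,0.0182,-0.0018],[0.0004,0.0182,-0.0018],[0.0004,0.0182,-0.0018],[0.0004,0.0182,-0.0018],[0.0004,0.0182,-0.0018],[0.0004,0.0182,-0.0018],[0.0004,0.0182,-0.0018],[0,0,0]]}}

```text
clock: 18.05
position: [0.5911, -0.2959, 0.335]
tool_rot: [-3.141, -0.456, 0.025]
force: [-0.1, 1.3, -1.9]
grip_width: 0.0136
```

>>> {"method": "move_arm", "body": {"jaw": [215,215,215,215,215,215,215,215], "dp": [[0,0.0427,0],[0,0.0427,0],[-0.05,0,0],[-0.05,0,0],[-0.0541,0,0.02],[0,0,0.05],[0,0,0.05],[0,0,0]], "rotation": [[0,0,0],[0,0,0],[0,0,0],[0,0,0],[0,0,0],[0,0,0],[0,0,0],[0,0,0]]}}

```text
clock: 19.05
position: [0.5259, -0.3644, 0.1919]
tool_rot: [-3.139, -0.453, 0.027]
force: [0.1, 0.1, 0.1]
grip_width: 0.0135
```

```bash
python3 b.py
```

```text
[ 0.52585218 -0.36441755  0.19186241] [-3.1386061  -0.45259538  0.02668097] [ 0.31   0.517  0.475  1.933 -1.011  0.628 -0.04 ]
TCP target [ 0.5376 -0.3655  0.1675] rot [-0.0009  0.0004 -0.0001] then dp [-0.0002  0.0017  0.0338]
TCP target [ 0.5595 -0.3649  0.1226] rot [-0.0009  0.0004 -0.0001] then dp [-0.0002  0.0017  0.0963]
TCP target [ 0.5639 -0.3648  0.1136] rot [-0.0009  0.0004 -0.0001] then dp [-0.0002  0.0017  0.1088]
```

>>> {"method": "move_arm", "body": {"jaw": [215,215,215,215,215], "dp": [[0,0.0017,0.025],[0,0,0.03],[0,0,0.025],[0,0,0.0163],[0,0,0]], "rotation": [[-0.0009,0.0004,0],[0,0,0],[0,0,0],[0,0,0],[0,0,0]]}}

```text
clock: 19.68
position: [0.5596, -0.3664, 0.1255]
tool_rot: [3.139, -0.457, 0.026]
force: [-0.7, 0.1, -1.5]
grip_width: 0.0137
```

```bash
python3 b.py; python3 - <<'E'
from h import *
im,c,o=snap('w11'); s=grab_frame("scene"); print(o["force"])
cv2.imwrite("pics/c11.png",np.hstack([cv2.resize(s[185:265,100:180],(400,400),interpolation=3),cv2.resize(im[130:350,220:440],(400,400),interpolation=3)]))
E
```

```text
[ 0.55962676 -0.36641285  0.12552607] [ 3.13903624 -0.45748513  0.02581191] [ 0.367  0.638  0.359  1.91  -1.159  0.525  0.081]
TCP target [ 0.5376 -0.3655  0.1675] rot [ 0.001  -0.0012 -0.0003] then dp [-0.0017 -0.0019 -0.0592]
TCP target [ 0.5595 -0.3649  0.1226] rot [ 0.001  -0.0012 -0.0003] then dp [-0.0017 -0.0019  0.0033]
TCP target [ 0.5639 -0.3648  0.1136] rot [ 0.001  -0.0012 -0.0003] then dp [-0.0017 -0.0019  0.0158]
19.675 [ 0.5596 -0.3664  0.1255] [ 3.139  -0.4575  0.0258] 0.013677881925888891
[-0.68303434  0.14555868 -1.51214946]
```

>>> {"method": "move_arm", "body": {"jaw": [215,215,215,215,215], "dp": [[-0.0008,-0.001,0.005],[0,0,0.003],[0,0,0.0015],[0,0,0.001],[0,0,0]], "rotation": [[0,-0.0005,0],[0,0,0],[0,0,0],[0,0,0],[0,0,0]]}}

```text
clock: 20.4
position: [0.5626, -0.3656, 0.1178]
tool_rot: [3.139, -0.456, 0.025]
force: [1.0, -0.8, -2.3]
grip_width: 0.0137
```

```bash
python3 b.py
```

```text
[ 0.56260144 -0.36560139  0.11776261] [ 3.13883546 -0.4563137   0.02529248] [ 0.374  0.651  0.343  1.908 -1.172  0.511  0.091]
TCP target [ 0.5376 -0.3655  0.1675] rot [ 0.0011 -0.0008 -0.0005] then dp [-0.0008 -0.001  -0.0696]
TCP target [ 0.5595 -0.3649  0.1226] rot [ 0.0011 -0.0008 -0.0005] then dp [-0.0008 -0.001  -0.0071]
TCP target [ 0.5639 -0.3648  0.1136] rot [ 0.0011 -0.0008 -0.0005] then dp [-0.0008 -0.001   0.0054]
```

Still 4 mm to go, no contact yet; continue in ~1 mm steps.

>>> {"method": "move_arm", "body": {"jaw": [215,215,215], "dp": [[-0.0004,0,0.0012],[0,0,0.0012],[0,0,0]], "rotation": [[0.001,-0.0005,0],[0,0,0],[0,0,0]]}}

```text
clock: 20.78
position: [0.5632, -0.3656, 0.1158]
tool_rot: [-3.141, -0.455, 0.025]
force: [-0.7, 0.5, -1.7]
grip_width: 0.0139
```

>>> {"method": "move_arm", "body": {"jaw": [215,215], "dp": [[0,0,0.0012],[0,0,0]], "rotation": [[0,0,0],[0,0,0]]}}

```text
clock: 21.02
position: [0.5636, -0.3656, 0.115]
tool_rot: [-3.141, -0.455, 0.025]
force: [-0.1, 0.0, -1.5]
grip_width: 0.0141
```

>>> {"method": "move_arm", "body": {"jaw": [215,215], "dp": [[0,0,0.0012],[0,0,0]], "rotation": [[0,0,0],[0,0,0]]}}

```text
clock: 21.28
position: [0.5643, -0.3658, 0.1146]
tool_rot: [3.141, -0.455, 0.025]
force: [-0.6, -0.4, 2.6]
grip_width: 0.0136
```

>>> {"method": "move_arm", "body": {"jaw": [215,215], "dp": [[0,0,0.0012],[0,0,0]], "rotation": [[0,0,0],[0,0,0]]}}

```text
clock: 21.52
position: [0.565, -0.3661, 0.1143]
tool_rot: [3.141, -0.456, 0.025]
force: [-2.6, 0.4, 10.3]
grip_width: 0.0139
```

>>> {"method": "move_arm", "body": {"jaw": [215,215], "dp": [[0.0009,0,0.0007],[0,0,0]], "rotation": [[0,0,0],[0,0,0]]}}

```text
clock: 21.78
position: [0.5654, -0.3661, 0.1142]
tool_rot: [3.141, -0.456, 0.025]
force: [-7.6, 2.2, 15.6]
grip_width: 0.0136
```

>>> {"method": "move_arm", "body": {"jaw": [215,215], "dp": [[0.0009,0,0.0003],[0,0,0]], "rotation": [[0,0,0],[0,0,0]]}}

```text
clock: 22.02
position: [0.5654, -0.3662, 0.1142]
tool_rot: [3.141, -0.455, 0.025]
force: [-15.8, 3.9, 21.5]
grip_width: 0.014
```

>>> {"method": "move_arm", "body": {"jaw": [215,215,190,150,130,130], "dp": [[-0.001,0,-0.0012],[0,0,0],[0,0,0],[0,0,0],[0,0,0],[0,0,0]], "rotation": [[0,0,0],[0,0,0],[0,0,0],[0,0,0],[0,0,0],[0,0,0]]}}

```text
clock: 22.78
position: [0.5649, -0.3655, 0.1137]
tool_rot: [-3.141, -0.455, 0.025]
force: [1.1, -0.6, 0.1]
grip_width: 0.0417
```

>>> {"method": "move_arm", "body": {"jaw": [130,130,130,130,130,130,130], "dp": [[0,0,-0.03],[0,0,-0.05],[0,0,-0.05],[0,0,-0.05],[0,0,-0.05],[0,0,0],[0,0,0]], "rotation": [[0,0,0],[0,0,0],[0,0,0],[0,0,0],[0,0,0],[0,0,0],[0,0,0]]}}

```text
clock: 23.65
position: [0.4844, -0.3672, 0.2787]
tool_rot: [-3.141, -0.455, 0.026]
force: [-0.1, 0.7, -0.2]
grip_width: 0.0417
```

```bash
python3 - <<'E'
from h import *
im,c,o=snap('w12'); s=grab_frame("scene"); d=grab_frame("side"); cv2.imwrite("pics/s12.png",s); cv2.imwrite("pics/d12.png",d)
cv2.imwrite("pics/x.png",s)
# expected seated blue: bar-top corners and tab-top corners in wrist view; measure with mask
R=Ro.from_euler("xyz",[0,-np.radians(26),.027]).as_matrix(); C=np.array([.5925,-.365,.056])
V=np.array([(x,y,z) for x in(-.048,.048) for y in(-.007,.007) for z in(.044,.054)]+[(x,y,.098) for x in(-.013,.013) for y in(-.007,.007)])
def bar(c,pre,R,C): 
    P=np.array([proj(c,C+R@v) for v in V]); print(pre,P.min(0).round(1),P.max(0).round(1))
for n,i,cc in(("wrist",im,c),("scene",s,calibration("scene")),("side",d,calibration("side"))):
    P=np.array([proj(cc,C+R@v) for v in V]); a=P.min(0).astype(int)-8; b=P.max(0).astype(int)+8
    x,y=mask(i,"blue",(max(a[0],0),max(a[1],0),b[0],b[1]),80); print(n,"meas",x.min(),x.max(),y.min(),y.max(),len(x))
    for t in(-26,-20,-32): bar(cc,f"  pred {t}",Ro.from_euler("xyz",[0,np.radians(t),.027]).as_matrix(),C)
E
```

```text
23.65 [ 0.4844 -0.3672  0.2787] [-3.1409 -0.4548  0.0258] 0.04166363614675228
wrist meas 316 331 174 269 1403
  pred -26 [315.1 172.8] [331.4 268.8]
  pred -20 [315.1 167.4] [331.5 264.9]
  pred -32 [315.1 178.3] [331.4 272. ]
scene meas 123 148 187 215 345
  pred -26 [120.9 187.3] [148.9 212.2]
  pred -20 [119.7 187.1] [147.7 214.6]
  pred -32 [122.3 187.1] [149.9 211.6]
side meas 351 378 112 135 386
  pred -26 [349.4 110.5] [379.7 136.9]
  pred -20 [347.3 109. ] [378.8 135. ]
  pred -32 [351.6 112.3] [380.2 138.8]
```

```bash
python3 - <<'E'
from h import *
im=cv2.imread("pics/w7.png"); c=np.load("pics/w7.npy",allow_pickle=True).item()
g=cv2.GaussianBlur(cv2.cvtColor(im,cv2.COLOR_BGR2GRAY),(3,3),0).astype(int)
for x in(290,296,302,340,346,352): print(x,g[196:226,x])
x,y=mask(im,"green",(280,150,360,330),80)
for r in range(168,266,4): 
    m=y==r
    if m.any(): print(r,x[m].min(),x[m].max(),int(im[r,x[m]].mean()),end=" | ")
E
```

```text
290 [176 176 177 177 177 176 176 176 176 176 176 176 176 176 176 176 175 175
 173 165 152 135 122 115 113 113 112 112 112 112]
296 [176 177 177 176 176 176 176 176 176 176 176 176 176 176 176 176 176 175
 173 166 152 135 120 112 110 111 112 112 112 112]
302 [176 176 176 176 176 176 176 177 176 176 176 177 177 177 176 176 176 176
 173 166 153 135 119 111 111 112 112 112 112 112]
340 [174 174 175 176 176 175 175 176 176 176 176 177 177 176 176 177 177 176
 174 169 158 142 124 110 107 110 112 112 112 110]
346 [176 176 176 177 177 177 176 176 176 177 177 177 177 176 176 176 176 176
 174 169 158 143 128 117 113 112 112 112 112 113]
352 [176 177 177 176 177 177 177 177 177 176 176 177 177 176 176 177 176 175
 173 169 159 144 128 117 113 112 112 112 112 112]
172 316 328 70 | 176 316 328 69 | 180 316 328 69 | 184 316 328 69 | 188 316 328 69 | 192 316 328 69 | 196 316 328 68 | 200 316 328 69 | 204 316 328 68 | 208 316 327 43 | 212 316 328 45 | 216 315 328 64 | 220 315 329 65 | 224 315 329 65 | 228 315 329 65 | 232 315 329 65 | 236 315 329 65 | 240 315 329 64 | 244 315 329 44 | 248 315 329 49 | 252 315 328 53 | 256 315 328 63 | 260 316 328 65 |
```

```bash
python3 - <<'E'
from h import *
c=np.load("pics/w7.npy",allow_pickle=True).item()
R=Ro.from_euler("xyz",[0,-np.radians(26),-.077]).as_matrix(); C=np.array([.5497,.363,.105])
for s in(0,.001):
    f=lambda v: proj(c,C+R@(np.array(v)+[s,0,0]))[1].round(2)
    print("s",s,"arc tangents",f((8e-3*.7071,0,-8e-3*.7071)),f((-8e-3*.7071,0,-8e-3*.7071)),"apex",f((0,0,-.0033)),"bar top ends",f((.048,0,.018)),f((-.048,0,.018)),"bar bottom ends",f((.048,0,.008)),f((-.048,0,.008)),"tab top",f((.013,0,.062)),f((-.013,0,.062)))
E
```

```text
s 0 arc tangents 209.06 219.46 apex 214.69 bar top ends 169.96 263.69 bar bottom ends 169.33 260.69 tab top 213.98 242.58
s 0.001 arc tangents 208.14 218.55 apex 213.77 bar top ends 168.9 262.78 bar bottom ends 168.3 259.8 tab top 212.86 241.51
```

```bash
python3 - <<'E'
from h import *
from workcell import workorder
a=cv2.imread("pics/scene0.png"); b=grab_frame("scene")
for k in("yellow","red","green"):
    for i in(a,b):
        try: x,y=mask(i,k,(285,205,302,250) if k=="yellow" else (230,200,254,245) if k=="red" else (430,200,470,270)); print(k,x.mean().round(2),y.mean().round(2),len(x))
        except Exception as e: print(k,"none")
for n,q in(("oil",(183,170,217,262)),("sauce",(366,190,402,275)),("can",(155,240,198,305)),("jar",(495,250,540,308)),("cups",(195,185,240,215)),("cup2",(395,205,408,240)),("wedge",(232,280,282,306))):
    x0,y0,x1,y1=q; print(n,cv2.absdiff(a[y0:y1,x0:x1],b[y0:y1,x0:x1]).mean().round(2),end="; ")
o=bot.observe(); print(o["clock"],o["force"]); workorder.job_done()
E
```

```text
yellow 290.72 229.03 307
yellow 290.74 229.05 305
red 242.9 225.89 331
red 242.9 225.74 332
green none
green 451.47 238.25 215
oil 5.53; sauce 2.9; can 1.57; jar 1.49; cups 15.11; cup2 1.47; wedge 1.47; 23.85 [-0.05715361  0.36231761 -0.35060763]
the job is handed in; nothing more can be done
```

The green leaf is on the former's rounded edge and the blue leaf is in the chute's filleted corner, both let go. The job was handed in at about 24 s, but no verdict was reported.

- **Green leaf:** it went down along the bisector until about 14 N showed at the wrist. After release, a wrist picture put it within about 0.5 mm of the edge, comparing leaf and edge in the same image. I did not run the sideways push test on this leaf. Its lean could not be resolved well in any view, so it rests on the commanded 26°.
- **Blue leaf:** after contact I pushed it towards the far wall. The position stopped moving and the force rose to about 27 N, so it bears on both walls. After release, the wrist picture fitted the expected seated pose to about 1 px, including the 26° lean. The scene and side cameras agreed to about 1–3 px.
- **Yellow and red leaves:** both were unchanged in the scene picture, to within about 0.2 px.
- **Kitchen things:** the sauce, can, jar, cup and cheese looked unchanged. The image difference was larger round the bowl (15 grey levels) and slightly larger at the oil bottle (5.5). I think this was the arm and its shadow in that part of the view, as nothing was touched there, but I did not check it further.
- **Misses:** the first tilt of the tool fell about 10° short because of the joint speed limit, and I corrected it before the leaf came near the former. The picture limit stopped the close look at the blue leaf before contact, so I did that approach by numbers and force only.

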